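# Hang the washed basket up to drip

### The arm

A 6-joint arm with a two-finger parallel gripper is mounted at the origin on the work surface. World frame = base frame: x ahead of the robot, y to its left, z up, the work surface at z = 0. Lengths are in mm, angles in rad, forces in N, time in s.
With the tool pointing down it reaches from about 275 to 1000 mm from the base axis. Payload 8.4 kg.
Tool frame: the origin (TCP) lies between the finger pads; the fingertips stand 22 mm ahead of it and the grasp point (between the pads) lies 3 mm ahead of it; z points along the fingers, y is the line along which they close (so a half turn about z gives the same grasp; the last joint's range is limited). The gripper opens to 85 mm and grips with 20 to 120 N. Pads are 22 mm wide; open, the fingers measure 114 mm over their backs; the gripper's body (76 mm by 85 mm) begins 54 mm behind the grasp point. The pads swing forward as they close: fully open they stand 13 mm farther back than shut.
Start: joints at [1.305, 0.353, 1.633, -0, 1.155, -0.002], TCP at [162.968, 603.382, 221.881] pointing down, gripper open.
Joint ranges: [-2.63, 2.63], [-0.92, 2.1], [0.06, 2.66], [-1.3, 4.44], [0, 2.69], [-3.02, 3.02]. Speed limits (rad/s): [2.22, 2.22, 2.79, 3.14, 3.14, 3.14].

### API

Orientations are given as [roll, pitch, yaw] about the fixed x, y, z axes, in that order (R = Rz(yaw) Ry(pitch) Rx(roll)).
In Python, from rig import r, grab_frame gives the robot as it stands.
- The arm moves only by the shell command python3 -m inch 'ROWS' [FORCE]. ROWS is JSON, a list of rows, each a list of 7 numbers: the turn, a rotation vector about the tool's x, y, z as a fraction of full scale, then the shift along the tool's x, y, z as a fraction of full scale, then the closure, from 0 (fully open) to 1 (shut). In form: [[rx, ry, rz, dx, dy, dz, fingers], ...]. A call has 1 to 8 rows; each row shifts and turns the commanded pose from where the row before left it, along the tool's axes as they then stand; what a row does not reach is not made up. Full scale, the value 1, is 2.5 cm for a shift and pi rad for a turn. A row lasts 1/12 s, in which the tool goes at most 41.7 mm and 7.16 degrees, less where a joint would pass 70% of its speed; a pose out of reach is approached as far as the arm can. A call with a number of a shift or a turn outside -1 to 1 is refused whole. A call with a gripper value outside its range is refused whole. The fingers move at their own pace and stop on an object; FORCE is the grip in N (left out, the last holds). Time passes only in rows, so rows that do not move let the fingers close. It gives the time, the measured TCP pose, the force, the opening and the grip force at its end, in the units of the state.
- r.sense(): the state, without advancing time (a new reading comes with each control period).
- grab_frame(name): name is "scene" or "top" or "wrist"; returns a dict with "pixels" (480x640x3 uint8, red, green, blue), "z_map" (480x640 float32, mm along the optical axis (not along the pixel's ray), 0 where there is no reading), "vertical_fov" (degrees; the focal length in pixels is half the picture's height over the tangent of half this angle, whatever the lens; pixels are square), "cx", "cy" (the principal point, pixels), "cam_to_world" (4x4, takes a point from camera to world coordinates). Camera axes: x right, y down, z forward; pixel columns grow to the right and rows downward; lengths in mm; the calibration is good to about 2 mm. A picture is of the moment at which its call begins.
- r.sign_off(): hands the job in; it is judged then, once.
The state is a dict: "clock": time; "qpos": joint angles; "qvel": joint speeds; "joint_efforts": joint torques, N m; "eef_pos": TCP position; "tcp_rot": TCP orientation; "contact_force": force on the tool from outside, world axes, zero at the start; "wrist_torque": the same for the moment, N m; "opening": opening from 0.0 (shut) to 1.0 (fully open); "grasp_force": force on a finger pad.
Only numpy, scipy, OpenCV 4.12 (cv2) and the standard library are available. Lean on these libraries where they do the work, as an engineer would, in place of code of your own. Each camera call takes 0.05 s, during which the arm holds its last target. There are 200 camera calls.

### The job

The circuit board has been washed: swing the ultrasonic cleaner's lid up and back past vertical so that it stays open by itself. Then lift the wire basket out by its handle, keeping it upright with the board in it, and hang it by the middle of the handle in the seat of the drip stand's hook so that it hangs level and still. Leave the other things on the bench alone.

Things in the scene. Friction and masses are not known exactly. Their poses are not given: they have to be found in the camera images.
- cleaner: Bench ultrasonic cleaner, white housing 160 deep (x) x 200 wide (y) x 125 mm high, blue control panel with two black knobs on its front (-x) face, open drained steel tank in its top (mouth 112 x 164 mm, 85 deep), shut by a hinged lid. It does not move. Origin: centre of its underside, on the bench; x points from the front to the hinge side, z up.
- lid (a joint): Angle of the cleaner's lid, rad: 0 shut (as it starts), 1.92 fully open against its stop. The lid is a light grey dome 150 (front to back) x 192 x 26 mm, about 0.22 kg, hinged on the back edge. The hinge is free: let go below about 1.2 rad the lid falls shut, past about 1.35 it falls on back to its stop and stays.
- lid_hinge (a point): Middle of the lid's hinge axis, 75 mm behind the cleaner's centre and 127 mm above the bench. The axis is the cleaner's y; this point's axes turn with the lid and equal the cleaner's when it is shut.
- lid_bar (a point): Middle of the lid's handle: a straight round black bar of 10 mm diameter and 90 mm long parallel to the hinge, on two end posts, its centre line 38 mm above the lid's top. Shut, it lies 138 mm in front of the hinge axis (12 mm from the front edge) and 64 mm above it (191 mm above the bench); it rides on an arc of 152 mm radius about the hinge. Axes as lid_hinge.
- basket_handle (a point): Wire basket's bail handle: this point is the middle of the underside of its top strap, where the hook bears. The bail is an upside-down U of stainless strap in the basket's y-z plane, standing at the basket's middle: 56 mm wide outside along y, 48 inside, strap 10 mm wide along x and 4 thick, its top 99 mm and its underside 95 mm above the basket's bottom, so that a window 50 mm high is left between strap and basket rim. Axes as basket_center.
- basket_center (a point): Loose stainless wire basket, 88 (x) x 136 (y) x 45 mm, 0.2 to 0.3 kg with the bail on top; this point lies on its vertical middle axis, 50 mm above its bottom (5 mm above the rim). x is across the bail, y along it, z up. It starts on the floor of the tank, 40 mm above the bench, the bail's top 12 mm above the tank's rim and its axes within 0.04 rad of the cleaner's.
- basket: The wire basket again; origin at the centre of its underside.
- board_center (a point): Green circuit board, 54 x 82 mm, 11 high with its parts, 35 g, lying loose on the basket's floor; its centre.
- stand: Drip stand: short laboratory stand with a grey base plate, a white drip tray (150 x 170 mm, 28 mm high over the bench), an upright steel rod 12 mm thick ending 215 mm above the bench and a grey boss head that holds the hook. It does not move. Origin: on the bench straight below the hook's seat; -x is the way the hook points (roughly to the robot), the upright rod stands 105 mm off in +x.
- hook_seat (a point): The hook's seat: the top of the lowest part of the hook, 175 mm above the bench. The hook is a steel rod 8 mm thick that runs from the boss head towards -x at 187 mm (top), dips to the seat, level for 22 mm, and ends in an upturned tip 27 mm in front of the seat (-x) whose top is 191 mm above the bench, 16 mm over the seat. Axes as the stand: x along the hook away from its tip, z up.
- solder_spool: Bystander, loose: aluminium solder spool standing on its flange, 64 mm diameter, 60 high. Origin at its underside.
- screwdriver: Bystander, loose: blue-handled screwdriver lying flat, 190 mm long. Origin at its underside (handle and blade lie along its x).
- rinse_bottle: Bystander, loose: clear bottle with a green cap, 64 mm diameter, 190 high. Origin at its underside.
- flux_jar: Bystander, loose: low amber jar with a black lid, 60 mm diameter, 42 high. Origin at its underside.
- cutters: Bystander, loose: orange-handled side cutters lying flat, about 105 mm long. Origin at its underside.
- disk_drive: Bystander, loose: opened hard disk drive, 147 x 102 x 22 mm. Origin at its underside.
- multimeter: Bystander, loose: red hand-held multimeter lying on its back, 180 x 86 x 40 mm. Origin at its underside.

How it is judged:
By the outcome, as a careful person would: the job done as asked, in the order asked, and still so for the second after the job is handed in, with the robot touching nothing.
It also fails if it takes over 58 s, if anything falls off the work surface, if the arm or the gripper's body presses on something with over 40 N, if the wrist force passes 120 N, or if a joint passes its speed limit or range.

## Working session

There is one attempt and no reset: what is moved stays moved. The work goes in short steps, Python scripts to look and compute and a shell command to move; the robot and the scene stay as the last step left them, time stands still between calls to the robot, and variables do not carry over. Pictures are saved under pics/ and viewed, at most 10 in all, crops included, and the job is handed in when it is done.

```bash
ls; mkdir -p pics; cat > h.py <<'E'
import numpy as np, cv2, pickle
from rig import r, grab_frame
def K(f):
    F=240/np.tan(np.radians(f["vertical_fov"])/2); return F
def cloud(f):
    F=K(f); v,u=np.mgrid[0:480,0:640]; z=f["z_map"].astype(float)
    P=np.stack([(u-f["cx"])/F*z,(v-f["cy"])/F*z,z],-1)
    T=np.array(f["cam_to_world"]); W=P@T[:3,:3].T+T[:3,3]; W[z<=0]=np.nan; return W
def ray(f,u,v):
    F=K(f);T=np.array(f["cam_to_world"]); d=T[:3,:3]@np.array([(u-f["cx"])/F,(v-f["cy"])/F,1]); return T[:3,3],d/np.linalg.norm(d)
def onplane(f,u,v,z):
    o,d=ray(f,u,v); return o+d*(z-o[2])/d[2]
def tri(f1,p1,f2,p2):
    o1,d1=ray(f1,*p1);o2,d2=ray(f2,*p2)
    A=np.stack([d1,-d2],1);s=np.linalg.lstsq(A,o2-o1,rcond=None)[0]
    a=o1+d1*s[0];b=o2+d2*s[1];return (a+b)/2,np.linalg.norm(a-b)
E
python3 - <<'E'
from h import *
for n in ["scene","top"]:
    f=grab_frame(n); pickle.dump(f,open(f"{n}0.pkl","wb")); cv2.imwrite(f"pics/{n}0.png",f["pixels"][:,:,::-1])
    print(n,f["vertical_fov"],f["cx"],f["cy"],np.round(f["cam_to_world"],3).tolist(),(f["z_map"]>0).mean())
print(r.sense())
E
```

```text
pics
scene 56.43854196864757 320.8632371562992 242.16061312584694 [[-0.823, 0.334, -0.459, 1010.354], [0.567, 0.48, -0.669, 726.736], [-0.003, -0.811, -0.585, 753.182], [0.0, 0.0, 0.0, 1.0]] 0.995986328125
top 51.90479279948407 316.49504113575637 242.58021715373042 [[0.086, -0.975, 0.206, 294.093], [-0.996, -0.084, 0.017, -0.408], [0.0, -0.207, -0.978, 1359.074], [0.0, 0.0, 0.0, 1.0]] 0.99611328125
{'clock': 0.1, 'qpos': array([ 1.30459168e+00,  3.53539768e-01,  1.63402838e+00,  3.91325733e-07,
        1.15519482e+00, -2.41550245e-03]), 'qvel': array([-1.48697360e-03, -1.17081631e-03, -1.39128254e-03, -3.95745039e-05,
       -1.64429944e-04,  1.78229636e-03]), 'joint_efforts': array([-3.17028216e-04, -6.06360340e+01, -3.42819178e+01,  7.45340941e-06,
        3.94377188e-03,  2.21681029e-05]), 'eef_pos': array([162.86273476, 602.97723952, 221.27462183]), 'tcp_rot': array([-3.14042234e+00, -3.18472786e-06,  2.87780335e+00]), 'contact_force': array([0.7146904 , 0.04610799, 0.63215648]), 'wrist_torque': array([-0.02089776, -0.06036539,  0.01735148]), 'grasp_force': 0.0, 'opening': 1.0024246595288617}
```

View pics/scene0.png

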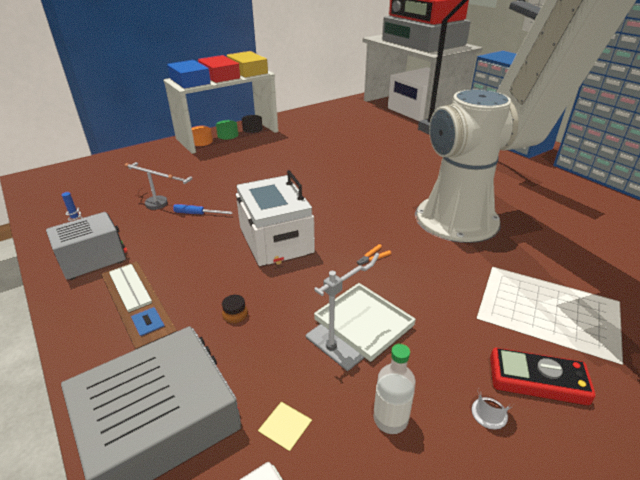

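View pics/top0.png

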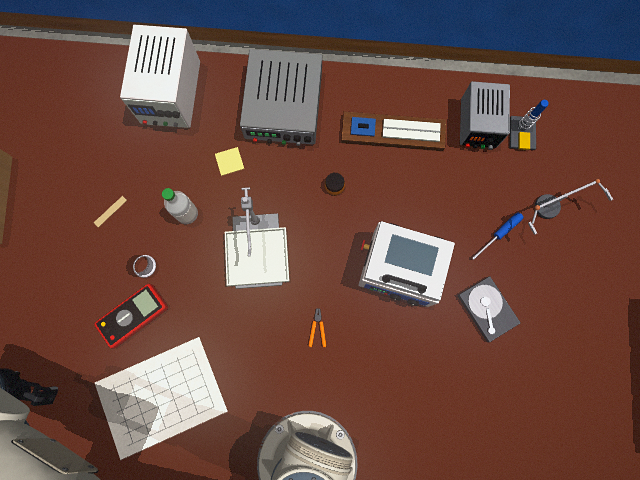

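Scene view: cleaner near (275,220) with its bar at (294,185), and the drip stand at (345,300) with the hook reaching to (378,260). Top view: bar at (404,284), hook about (248,190–250), bottle at (180,206).

```bash
python3 - <<'E'
from h import *
for n,boxb,boxh in [("top",(370,260,440,300),(235,180,262,262)),("scene",(280,165,310,205),(310,245,390,310))]:
    f=pickle.load(open(n+"0.pkl","rb"));W=cloud(f);p=f["pixels"].astype(int)
    m=np.zeros((480,640),bool);x0,y0,x1,y1=boxb;m[y0:y1,x0:x1]=1
    bar=m&(p.max(2)<70)&(W[...,2]>178)&(W[...,2]<205)
    P=W[bar];print(n,"bar",len(P),P.mean(0).round(1),P.std(0).round(1))
    c=P.mean(0)[:2];d=P[:,:2]-c;w,v=np.linalg.eigh(d.T@d);a=v[:,1];t=d@a;print(" axis",a.round(3),t.min(),t.max(),"mid",(c+a*(t.min()+t.max())/2).round(1))
    m[:]=0;x0,y0,x1,y1=boxh;m[y0:y1,x0:x1]=1
    H=W[m&(W[...,2]>160)&(W[...,2]<240)];H=H[np.argsort(H[:,0])]
    print(" hook");print(H[::max(1,len(H)//25)].round(0).tolist())
    # tank/housing top & lid top
    L=W[(W[...,2]>145)&(W[...,2]<160)&(np.abs(W[...,0]-c[0]-50)<140)&(np.abs(W[...,1]-c[1])<150)]
    L=L.astype(np.float32);print(" lid",cv2.minAreaRect(np.ascontiguousarray(L[:,:2])),np.median(L[:,2]))
E
```

```text
top bar 129 [ 462.4 -197.9  195.7] [ 6.5 28.9  3.2]
 axis [0.209 0.978] -49.35265988703447 47.502480401345515 mid [ 462.2 -198.8]
 hook
[[493.0, 182.0, 189.0], [504.0, 179.0, 186.0], [518.0, 187.0, 175.0], [529.0, 189.0, 172.0], [539.0, 188.0, 183.0], [546.0, 192.0, 182.0], [558.0, 192.0, 187.0], [567.0, 193.0, 189.0], [575.0, 197.0, 185.0], [585.0, 198.0, 186.0], [596.0, 197.0, 185.0], [607.0, 198.0, 190.0], [610.0, 210.0, 194.0], [612.0, 190.0, 174.0], [613.0, 209.0, 201.0], [616.0, 187.0, 181.0], [619.0, 188.0, 178.0], [621.0, 197.0, 203.0], [623.0, 209.0, 194.0], [625.0, 196.0, 201.0], [628.0, 201.0, 214.0], [631.0, 202.0, 212.0], [634.0, 199.0, 202.0], [638.0, 198.0, 198.0], [650.0, 202.0, 191.0], [659.0, 216.0, 193.0], [661.0, 199.0, 189.0]]
 lid ((525.1732177734375, -213.5478515625), (193.0598602294922, 151.99020385742188), 78.08039093017578) 154.44281
scene bar 64 [ 467.5 -189.1  192.5] [ 6.4 30.8  5.3]
 axis [0.193 0.981] -53.962041006799154 42.57001599290634 mid [ 466.4 -194.7]
 hook
[[494.0, 185.0, 185.0], [505.0, 181.0, 184.0], [516.0, 188.0, 173.0], [530.0, 186.0, 175.0], [548.0, 192.0, 188.0], [562.0, 194.0, 188.0], [575.0, 197.0, 186.0], [590.0, 200.0, 189.0], [603.0, 198.0, 187.0], [614.0, 206.0, 198.0], [618.0, 215.0, 186.0], [621.0, 217.0, 186.0], [625.0, 211.0, 197.0], [627.0, 217.0, 194.0], [629.0, 217.0, 173.0], [631.0, 203.0, 216.0], [632.0, 209.0, 161.0], [633.0, 217.0, 190.0], [636.0, 214.0, 196.0], [638.0, 197.0, 198.0], [639.0, 214.0, 196.0], [640.0, 207.0, 173.0], [641.0, 199.0, 196.0], [653.0, 212.0, 194.0], [662.0, 205.0, 194.0], [665.0, 203.0, 188.0]]
 lid ((525.7919921875, -211.663330078125), (199.77484130859375, 150.6155548095703), 77.99038696289062) 153.04393
```

```bash
python3 -m inch '[[0,0,0.037,0,0,-0.35,0],[0,0,0.037,0,0,-0.35,0],[0,0,0.037,0,0,-0.35,0],[0,0,0.037,0,0,-0.35,0],[0,0,0.037,0,0,-0.35,0],[0,0,0.037,0,0,-0.35,0],[0,0,0.037,0,0,-0.35,0],[0,0,0.037,0,0,-0.35,0]]'; python3 -m inch '[[0,0,0.037,0,0,-0.35,0],[0,0,0.037,0,0,-0.35,0],[0,0,0.037,0,0,-0.35,0],[0,0,0.037,0,0,-0.35,0],[0,0,0.038,0,0,-0.35,0]]'
cat >> h.py <<'E'
def Rt(rpy):
    from scipy.spatial.transform import Rotation as R
    return R.from_euler('xyz',rpy)
def delta(target,yaw=None,pitch=None):
    "tool-frame shift (units of 25mm, before turning) and turn (units of pi)"
    from scipy.spatial.transform import Rotation as R
    s=r.sense();Rc=Rt(s["tcp_rot"]);d=Rc.inv().apply(np.array(target)-s["eef_pos"])/25
    print("shift",d.round(3),"pos",s["eef_pos"].round(1),"rpy",s["tcp_rot"].round(4),"t",round(s["clock"],2))
    if yaw is not None:
        print("turn",((Rc.inv()*R.from_euler('xyz',[np.pi,0,yaw])).as_rotvec()/np.pi).round(4))
E
python3 - <<'E'
from h import *
delta([340,180,335]);delta([400,-198,335])
f=grab_frame("wrist");T=np.array(f["cam_to_world"]);s=r.sense();Rc=Rt(s["tcp_rot"])
print("cam in tool",Rc.inv().apply(T[:3,3]-s["eef_pos"]).round(1),"fwd",Rc.inv().apply(T[:3,2]).round(3),"right",Rc.inv().apply(T[:3,0]).round(3),f["vertical_fov"])
E
```

```text
clock: 0.77
eef_pos: [162.9, 603.1, 291.9]
tcp_rot: [-3.141, 0.001, 1.942]
contact_force: [-0.3, -0.4, -0.1]
opening: 1.0
grasp_force: 0.0
clock: 1.18
eef_pos: [162.9, 603.1, 335.6]
tcp_rot: [-3.142, 0.001, 1.358]
contact_force: [-1.1, 0.5, -0.6]
opening: 1.002
grasp_force: 0.0
shift [-15.045  10.501   0.037] pos [162.9 603.1 335.6] rpy [-3.1416e+00  9.0000e-04  1.3579e+00] t 1.18
shift [-29.317  16.042   0.05 ] pos [162.9 603.1 335.6] rpy [-3.1416e+00  9.0000e-04  1.3579e+00] t 1.18
cam in tool [  80.4   -1.4 -150.2] fwd [-0.316  0.004  0.949] right [ 0.009  1.    -0.001] 66.87438656752269
```

```bash
python3 -m inch '[[0,0,0,-0.76,0.9,0,0],[0,0,0,-0.76,0.9,0,0],[0,0,0,-0.76,0.9,0,0],[0,0,0,-0.76,0.9,0,0],[0,0,0,-0.76,0.9,0,0],[0,0,0,-0.76,0.9,0,0],[0,0,0,-0.76,0.9,0,0],[0,0,0,-0.76,0.9,0,0]]' >/dev/null; python3 -m inch '[[0,0,0,-0.76,0.9,0,0],[0,0,0,-0.76,0.9,0,0],[0,0,0,-0.76,0.9,0,0],[0,0,0,-0.76,0.9,0,0],[0,0,0,-0.76,0.9,0,0],[0,0,0,-0.76,0.9,0,0],[0,0,0,-0.76,0.9,0,0],[0,0,0,-0.76,0.9,0,0],[0,0,0,0,0,0,0]]' ; python3 -m inch '[[0,0,0,-0.76,0.9,0,0],[0,0,0,-0.76,0.9,0,0],[0,0,0,-0.76,0.9,0,0],[0,0,0,-0.76,0.9,0,0],[0,0,0,-0.76,0.9,0,0],[0,0,0,-0.76,0.9,0,0],[0,0,0,-0.76,0.9,0,0],[0,0,0,0,0,0,0]]'
python3 - <<'E'
from h import *
f=grab_frame("wrist");pickle.dump(f,open("w1.pkl","wb"));cv2.imwrite("pics/w1.png",f["pixels"][:,:,::-1]);W=cloud(f)
m=(W[...,2]>160)&(W[...,2]<225)&(W[...,0]<680)&(W[...,0]>480)&(abs(W[...,1]-190)<40)
v,u=np.nonzero(m);print(u.min(),u.max(),v.min(),v.max())
P=W[m]
for x in range(480,680,6):
    q=P[(P[:,0]>=x)&(P[:,0]<x+6)]
    if len(q):print(x+3,len(q),q[:,1].mean().round(1),np.ptp(q[:,1]).round(1),np.percentile(q[:,2],[50,90]).round(1))
delta([450,110,335]); delta([420,-198,335])
E
```

```text
clock: 2.57
eef_pos: [436.8, 251.6, 335.1]
tcp_rot: [3.14, 0.002, 1.364]
contact_force: [0.4, -0.6, -0.1]
opening: 0.997
grasp_force: 0.0
391 591 204 284
489 2 181.5 1.4 [188.8 189.1]
495 63 183.8 8.1 [190.  191.2]
501 65 185.0 7.6 [185.2 189.1]
507 60 185.9 7.7 [179.3 182.5]
513 56 186.5 7.5 [174.8 177. ]
519 60 187.4 8.4 [174.6 175.7]
525 56 188.2 8.3 [174.6 176. ]
531 59 189.4 7.2 [175.1 176. ]
537 76 190.2 8.0 [178.2 181.1]
543 71 191.5 6.9 [183.6 186.5]
549 67 192.2 8.5 [186.5 187.8]
555 60 193.3 8.1 [186.8 187.8]
561 64 194.2 7.9 [186.8 188. ]
567 66 195.2 8.1 [186.6 188. ]
573 67 196.1 8.5 [186.5 187.7]
579 63 197.2 8.2 [186.5 188. ]
585 65 198.1 7.9 [186.6 188.1]
591 69 199.2 7.9 [186.8 188.1]
597 68 200.0 7.4 [186.4 187.7]
603 65 201.0 8.8 [186.8 187.9]
609 470 204.7 25.5 [189.6 197.8]
615 308 206.4 25.9 [197.7 199.1]
621 483 206.6 26.3 [199.3 215.3]
627 328 209.3 26.6 [198.9 215.8]
633 168 212.8 17.1 [197.7 199.4]
639 45 207.1 10.4 [194.3 197.1]
645 72 208.0 7.2 [193.9 195.1]
651 75 209.1 7.6 [193.9 195.2]
657 188 211.2 21.6 [193.3 195. ]
663 58 206.1 20.2 [194.1 195. ]
shift [-5.484  1.744  0.008] pos [435.6 253.2 335.1] rpy [-3.1414e+00  8.0000e-04  1.3630e+00] t 2.62
shift [-1.7787e+01  3.1110e+00  1.7000e-02] pos [435.6 253.2 335.1] rpy [-3.1414e+00  8.0000e-04  1.3630e+00] t 2.62$: bad value
```

View pics/w1.png

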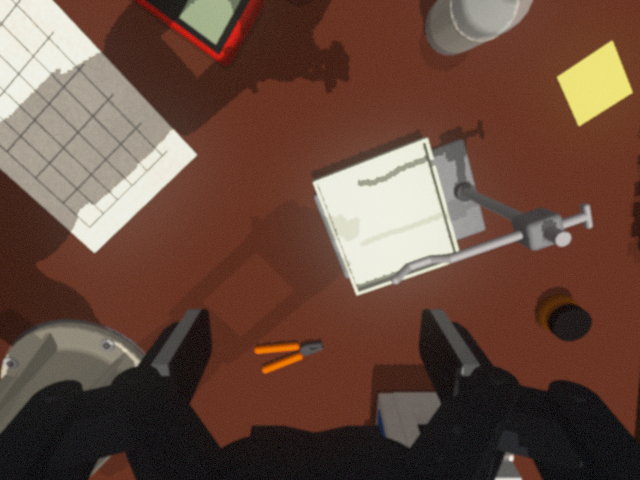

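The wrist view shows the hook from tip (397,280) to boss (540,232). In depth, its level seat is at x 510–534, z 175, and the line has yaw 0.16.

```bash
python3 -m inch '[[0,0,0,-0.968,0.266,0,0],[0,0,0,-0.968,0.266,0,0],[0,0,0,-0.968,0.266,0,0],[0,0,0,-0.968,0.266,0,0],[0,0,0,-0.968,0.266,0,0],[0,0,0,-0.968,0.266,0,0],[0,0,0,-0.968,0.266,0,0],[0,0,0,-0.968,0.266,0,0]]' >/dev/null; python3 -m inch '[[0,0,0,-0.968,0.266,0,0],[0,0,0,-0.968,0.266,0,0],[0,0,0,-0.968,0.266,0,0],[0,0,0,-0.968,0.266,0,0],[0,0,0,-0.968,0.266,0,0],[0,0,0,-0.968,0.266,0,0],[0,0,0,-0.968,0.266,0,0],[0,0,0,-0.968,0.266,0,0]]' >/dev/null ; python3 -m inch '[[0,0,0,-0.968,0.266,0,0],[0,0,0,-0.968,0.266,0,0],[0,0,0,0,0,0,0],[0,0,0,0,0,0,0]]'
python3 - <<'E'
from h import *
f=grab_frame("wrist");pickle.dump(f,open("w2.pkl","wb"));W=cloud(f);p=f["pixels"].astype(int)
m=(p.max(2)<80)&(abs(W[...,2]-193)<9)&(abs(W[...,0]-463)<40)&(abs(W[...,1]+198)<70)
P=W[m];print(len(P),P.mean(0).round(1),np.percentile(P[:,2],[50,90,98]).round(1))
(c,sz,a)=cv2.minAreaRect(np.ascontiguousarray(P[:,:2].astype(np.float32)));print(c,sz,a)
c=np.median(P[:,:2],0);d=P[:,:2]-P[:,:2].mean(0);w,v=np.linalg.eigh(d.T@d);a=v[:,1];a=a*np.sign(a[1]);t=d@a;mid=P[:,:2].mean(0)+a*(t.min()+t.max())/2
print("axis",a.round(3),"len",np.ptp(t).round(1),"mid",mid.round(1),"cleaner yaw",np.arctan2(-a[0],a[1]).round(4))
yaw=np.pi/2+np.arctan2(-a[0],a[1]);delta([*mid,194],yaw);delta([*mid,230],yaw)
E
```

```text
clock: 4.28
eef_pos: [462.0, -195.8, 335.1]
tcp_rot: [-3.141, -0.001, 1.364]
contact_force: [-0.1, 0.8, -0.4]
opening: 0.997
grasp_force: 0.0
1124 [ 463.1 -194.2  195.6] [195.8 196.9 197.5]
(462.28460693359375, -197.2095184326172) (96.19518280029297, 8.966634750366211) 77.82890319824219
axis [0.208 0.978] len 96.2 mid [ 462.5 -197.3] cleaner yaw -0.2091
shift [-0.085  0.041  5.647] pos [ 462.  -195.1  335.2] rpy [-3.1407e+00 -8.0000e-04  1.3643e+00] t 4.33
turn [-0.0003 -0.0003  0.0008]
shift [-0.084  0.039  4.207] pos [ 462.  -195.1  335.2] rpy [-3.1407e+00 -8.0000e-04  1.3643e+00] t 4.33
turn [-0.0003 -0.0003  0.0008]
```

```bash
python3 -m inch '[[0,0,0,-0.08,0.04,0.9,0],[0,0,0,0,0,0.9,0],[0,0,0,0,0,0.9,0],[0,0,0,0,0,0.9,0],[0,0,0,0,0,0.9,0],[0,0,0,0,0,0.8,0],[0,0,0,0,0,0.35,0],[0,0,0,0,0,0,0]]'; python3 -m inch '[[0,0,0,0,0,0,1],[0,0,0,0,0,0,1],[0,0,0,0,0,0,1],[0,0,0,0,0,0,1],[0,0,0,0,0,0,1],[0,0,0,0,0,0,1],[0,0,0,0,0,0,1],[0,0,0,0,0,0,1]]' 25
python3 - <<'E'
import numpy as np
# arc in (fwd=tool y, up=-tool z); units of 25 mm, per angular step
R=np.hypot(138,64);a0=np.arctan2(64,-138)
th=np.linspace(0,1.84,25)
y=R*np.cos(a0-th)+138;z=R*np.sin(a0-th)-64
for k in range(24):print(k+1,th[k+1].round(2),((y[k+1]-y[k])/25).round(2),(-(z[k+1]-z[k])/25).round(2))
E
```

```text
clock: 5.0
eef_pos: [461.5, -196.3, 192.6]
tcp_rot: [-3.138, -0.001, 1.365]
contact_force: [0.6, -0.4, 0.5]
opening: 0.999
grasp_force: 0.0
clock: 5.67
eef_pos: [462.7, -198.1, 194.5]
tcp_rot: [3.141, 0.0, 1.363]
contact_force: [0.2, -1.2, 0.9]
opening: 0.0
grasp_force: 0.0
1 0.08 0.21 -0.42
2 0.15 0.24 -0.4
3 0.23 0.27 -0.38
4 0.31 0.3 -0.36
5 0.38 0.33 -0.33
6 0.46 0.35 -0.31
7 0.54 0.37 -0.28
8 0.61 0.39 -0.25
9 0.69 0.41 -0.22
10 0.77 0.43 -0.19
11 0.84 0.44 -0.15
12 0.92 0.45 -0.12
13 1.0 0.46 -0.08
14 1.07 0.46 -0.05
15 1.15 0.47 -0.01
16 1.23 0.47 0.02
17 1.3 0.46 0.06
18 1.38 0.46 0.09
19 1.46 0.45 0.13
20 1.53 0.44 0.16
21 1.61 0.42 0.2
22 1.69 0.41 0.23
23 1.76 0.39 0.26
24 1.84 0.37 0.29
```

The fingers closed fully with no grip force, so they missed the bar. I'll check with an image.

```bash
python3 - <<'E'
from h import *
f=grab_frame("wrist");pickle.dump(f,open("w3.pkl","wb"));g=grab_frame("scene")
pickle.dump(g,open("s3.pkl","wb"))
a=cv2.resize(g["pixels"][120:280,200:360],(480,480),interpolation=cv2.INTER_CUBIC)
b=cv2.resize(f["pixels"],(300,225));o=np.zeros((480,780,3),np.uint8);o[:,:480]=a;o[:225,480:]=b
cv2.imwrite("pics/c3.png",o[:,:,::-1]);s=r.sense();print(s["opening"],s["grasp_force"],s["eef_pos"],s["contact_force"])
E
```

```text
-0.0009130031988716221 0.0 [ 462.67210953 -198.07451397  194.40478127] [ 0.33041915  0.24810651 -0.07653974]
```

View pics/c3.png

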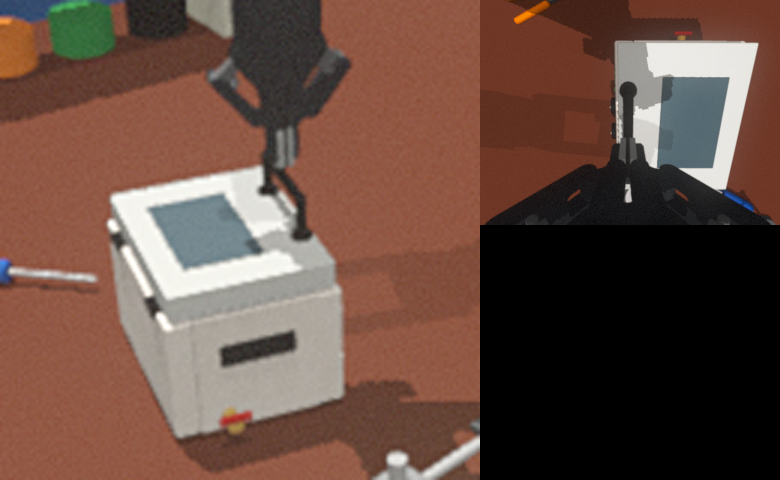

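```bash
python3 - <<'E'
from h import *
g=pickle.load(open("s3.pkl","rb"));T=np.array(g["cam_to_world"]);F=K(g)
def proj(P):
    q=T[:3,:3].T@(np.array(P)-T[:3,3]);return np.array([q[0]/q[2]*F+g["cx"],q[1]/q[2]*F+g["cy"]])
for z in (172,191,196,220):print(z,proj([462.7,-198,z]).round(1),((proj([462.7,-198,z])-[200,120])*3).round(0))
W=cloud(g);v=(W[...,2]>165)&(W[...,2]<260)&(abs(W[...,0]-463)<40)&(abs(W[...,1]+198)<70)
for z in range(165,255,8):
    q=W[v&(W[...,2]>=z)&(W[...,2]<z+8)]
    if len(q):print(z,len(q),q.min(0).round(0),q.max(0).round(0))
z0=pickle.load(open("scene0.pkl","rb"))["z_map"];d=g["z_map"]-z0
for row in range(150,200,3):
    u=[c for c in range(275,315) if d[row,c]<-15]
    if u:print(row,u[0],u[-1],W[row,(u[0]+u[-1])//2].round(0))
E
```

```text
172 [294.3 184.9] [283. 195.]
191 [294.  178.6] [282. 176.]
196 [293.9 176.9] [282. 171.]
220 [293.6 168.8] [281. 146.]
165 18 [ 450. -242.  166.] [ 480. -147.  172.]
173 20 [ 452. -243.  173.] [ 480. -148.  181.]
181 13 [ 456. -239.  181.] [ 480. -148.  189.]
189 66 [ 457. -243.  189.] [ 478. -148.  197.]
197 3 [ 465. -209.  198.] [ 469. -177.  205.]
205 16 [ 455. -195.  206.] [ 473. -183.  212.]
213 31 [ 452. -206.  213.] [ 478. -183.  220.]
221 32 [ 454. -205.  221.] [ 479. -184.  229.]
229 28 [ 453. -204.  229.] [ 479. -184.  237.]
237 30 [ 454. -201.  237.] [ 480. -183.  245.]
245 53 [ 437. -197.  245.] [ 496. -180.  253.]
253 83 [ 428. -211.  253.] [ 502. -178.  260.]
150 275 312 [ 468. -189.  278.]
153 275 308 [ 478. -182.  275.]
156 277 306 [ 474. -189.  263.]
159 280 304 [ 473. -186.  256.]
162 283 298 [ 478. -189.  247.]
165 288 298 [ 472. -184.  239.]
168 288 298 [ 472. -186.  230.]
171 288 313 [ 229. -546.    2.]
174 291 297 [ 468. -188.  210.]
180 294 294 [nan nan nan]
```

```bash
python3 - <<'E'
from h import *
f=pickle.load(open("w3.pkl","rb"));W=cloud(f);T=np.array(f["cam_to_world"])
s=r.sense();Rc=Rt(s["tcp_rot"]);print("cam in tool",Rc.inv().apply(T[:3,3]-s["eef_pos"]).round(1))
for row in range(230,460,12):
    c=[(c,W[row,c].round(0).tolist()) for c in (310,316,322,328,334)]
    print(row,[(k,w) for k,w in c][::2])
o=f["pixels"][150:480,180:480];cv2.imwrite("pics/w3.png",cv2.resize(o,(540,594))[:,:,::-1])
g=grab_frame("top");p=cv2.resize(g["pixels"][220:340,340:480],(700,600),interpolation=cv2.INTER_CUBIC)
E
```

```text
cam in tool [  80.8   -0.6 -152.4]
230 [(310, [467.0, -163.0, 196.0]), (322, [472.0, -164.0, 195.0]), (334, [477.0, -178.0, 154.0])]
242 [(310, [466.0, -168.0, 196.0]), (322, [471.0, -169.0, 196.0]), (334, [476.0, -185.0, 154.0])]
254 [(310, [465.0, -174.0, 196.0]), (322, [470.0, -175.0, 195.0]), (334, [475.0, -192.0, 153.0])]
266 [(310, [464.0, -179.0, 196.0]), (322, [469.0, -180.0, 195.0]), (334, [473.0, -199.0, 153.0])]
278 [(310, [463.0, -185.0, 195.0]), (322, [468.0, -186.0, 196.0]), (334, [472.0, -206.0, 154.0])]
290 [(310, [461.0, -191.0, 196.0]), (322, [467.0, -193.0, 194.0]), (334, [470.0, -214.0, 153.0])]
302 [(310, [463.0, -187.0, 215.0]), (322, [467.0, -188.0, 216.0]), (334, [469.0, -221.0, 154.0])]
314 [(310, [463.0, -187.0, 225.0]), (322, [467.0, -187.0, 226.0]), (334, [471.0, -193.0, 218.0])]
326 [(310, [463.0, -186.0, 234.0]), (322, [467.0, -188.0, 233.0]), (334, [471.0, -192.0, 227.0])]
338 [(310, [463.0, -187.0, 241.0]), (322, [467.0, -188.0, 241.0]), (334, [471.0, -188.0, 241.0])]
350 [(310, [462.0, -190.0, 242.0]), (322, [467.0, -187.0, 248.0]), (334, [471.0, -186
[... 192 characters left out ...]
-187.0, 261.0])]
386 [(310, [459.0, -206.0, 241.0]), (322, [464.0, -198.0, 252.0]), (334, [470.0, -182.0, 272.0])]
398 [(310, [440.0, -287.0, 154.0]), (322, [464.0, -202.0, 252.0]), (334, [470.0, -182.0, 276.0])]
410 [(310, [411.0, -416.0, 23.0]), (322, [463.0, -206.0, 253.0]), (334, [470.0, -184.0, 277.0])]
422 [(310, [407.0, -433.0, 23.0]), (322, [462.0, -210.0, 254.0]), (334, [469.0, -186.0, 279.0])]
434 [(310, [463.0, -187.0, 280.0]), (322, [466.0, -189.0, 279.0]), (334, [469.0, -188.0, 280.0])]
446 [(310, [463.0, -187.0, 284.0]), (322, [466.0, -187.0, 284.0]), (334, [469.0, -188.0, 284.0])]
458 [(310, [463.0, -187.0, 287.0]), (322, [466.0, -187.0, 287.0]), (334, [468.0, -189.0, 286.0])]
```

View pics/w3.png

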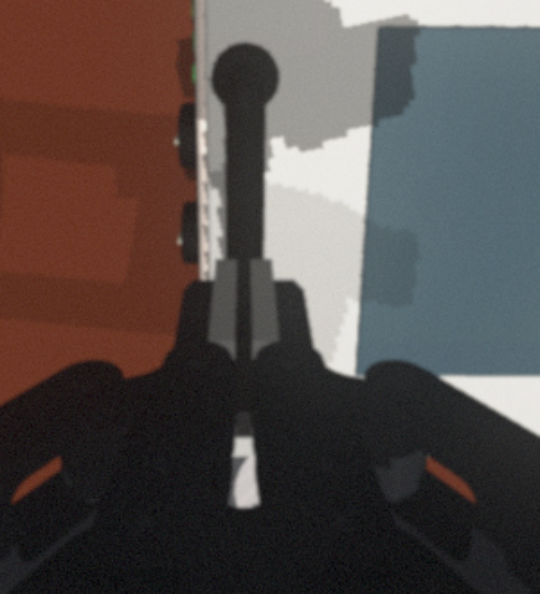

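Both cameras put the shut fingertips at z≈206 instead of 172, so the true tip is about 34 mm higher than the reported TCP implies. The pads closed just above the bar. I'll reopen, go 34 mm lower and grip again.

```bash
python3 -m inch '[[0,0,0,0,0,0,0.4],[0,0,0,0,0,0,0.4],[0,0,0,0,0,0,0.4],[0,0,0,0,0,0,0.4],[0,0,0,0,0,0.4,0.4],[0,0,0,0,0,0.4,0.4],[0,0,0,0,0,0.4,0.4],[0,0,0,0,0,0.16,0.4]]'; python3 -m inch '[[0,0,0,0,0,0,1],[0,0,0,0,0,0,1],[0,0,0,0,0,0,1],[0,0,0,0,0,0,1],[0,0,0,0,0,0,1]]' 25
```

```text
clock: 6.48
eef_pos: [461.5, -197.6, 158.2]
tcp_rot: [-3.139, -0.001, 1.364]
contact_force: [-0.3, 0.4, 0.3]
opening: 0.602
grasp_force: 0.0
clock: 6.9
eef_pos: [463.0, -198.2, 160.7]
tcp_rot: [3.141, 0.0, 1.364]
contact_force: [0.6, -0.3, -2.0]
opening: 0.103
grasp_force: 24.3
```

```bash
python3 -m inch '[[0,0,0,0,0.21,-0.42,1],[0,0,0,0,0.24,-0.4,1],[0,0,0,0,0.27,-0.38,1],[0,0,0,0,0.3,-0.36,1],[0,0,0,0,0.33,-0.33,1],[0,0,0,0,0.35,-0.31,1],[0,0,0,0,0.37,-0.28,1],[0,0,0,0,0.39,-0.25,1]]'; python3 -m inch '[[0,0,0,0,0.41,-0.22,1],[0,0,0,0,0.43,-0.19,1],[0,0,0,0,0.44,-0.15,1],[0,0,0,0,0.45,-0.12,1]]'
```

```text
clock: 7.57
eef_pos: [522.6, -210.8, 230.1]
tcp_rot: [-3.14, 0.0, 1.364]
contact_force: [-7.7, 0.3, 7.9]
opening: 0.107
grasp_force: 25.1
clock: 7.9
eef_pos: [565.9, -219.9, 246.8]
tcp_rot: [-3.142, 0.0, 1.364]
contact_force: [-1.2, -1.4, -2.2]
opening: 0.106
grasp_force: 25.0
```

Holding and following the arc. Continuing to about 1.84 rad.

```bash
python3 -m inch '[[0,0,0,0,0.46,-0.08,1],[0,0,0,0,0.46,-0.05,1],[0,0,0,0,0.47,-0.01,1],[0,0,0,0,0.47,0.02,1],[0,0,0,0,0.46,0.06,1],[0,0,0,0,0.46,0.09,1],[0,0,0,0,0.45,0.13,1],[0,0,0,0,0.44,0.16,1]]'; python3 -m inch '[[0,0,0,0,0.42,0.2,1],[0,0,0,0,0.41,0.23,1],[0,0,0,0,0.39,0.26,1],[0,0,0,0,0,0,1]]'
```

```text
clock: 8.57
eef_pos: [656.1, -238.9, 237.5]
tcp_rot: [3.141, 0.0, 1.364]
contact_force: [-0.9, -2.1, -0.8]
opening: 0.101
grasp_force: 25.4
clock: 8.9
eef_pos: [687.2, -245.4, 219.0]
tcp_rot: [3.14, 0.0, 1.364]
contact_force: [0.6, -3.2, 1.6]
opening: 0.109
grasp_force: 26.0
```

```bash
python3 -m inch '[[0,0,0,0,0.37,0.29,1],[0,0,0,0,0.1,0.1,1],[0,0,0,0,0,0,0.74],[0,0,0,0,0,0,0.74],[0,0,0,0,0,0,0.74],[0,0,0,0,0,-0.4,0.74],[0,0,0,0,0,-0.8,0.74],[0,0,0,0,0,-0.8,0.74]]'; python3 -m inch '[[0,0,0,0,0,-0.8,0.74],[0,0,0,0,0,-0.8,0.5],[0,0,0,0,0,-0.8,0.2],[0,0,0,0,0,-0.8,0]]'
python3 - <<'E'
from h import *
g=grab_frame("scene");pickle.dump(g,open("s4.pkl","wb"))
t=grab_frame("top");pickle.dump(t,open("t4.pkl","wb"))
o=np.hstack([cv2.resize(g["pixels"][100:280,190:360],(400,424)),cv2.resize(t["pixels"][200:330,340:470],(400,424))])
cv2.imwrite("pics/c4.png",o[:,:,::-1])
delta([540,-213,335],yaw=-0.209)
E
```

```text
clock: 9.57
eef_pos: [695.4, -246.3, 260.2]
tcp_rot: [-3.138, -0.001, 1.364]
contact_force: [1.0, 0.6, 0.3]
opening: 0.26
grasp_force: 0.0
clock: 9.9
eef_pos: [695.8, -246.4, 341.7]
tcp_rot: [-3.14, -0.001, 1.364]
contact_force: [0.0, -0.3, -0.1]
opening: 0.674
grasp_force: 0.0
shift [ 0.038 -6.442  0.368] pos [ 697.4 -247.   345. ] rpy [3.1366 0.     1.3638] t 10.0
turn [ 0.0013 -0.0013  0.5006]
```

View pics/c4.png

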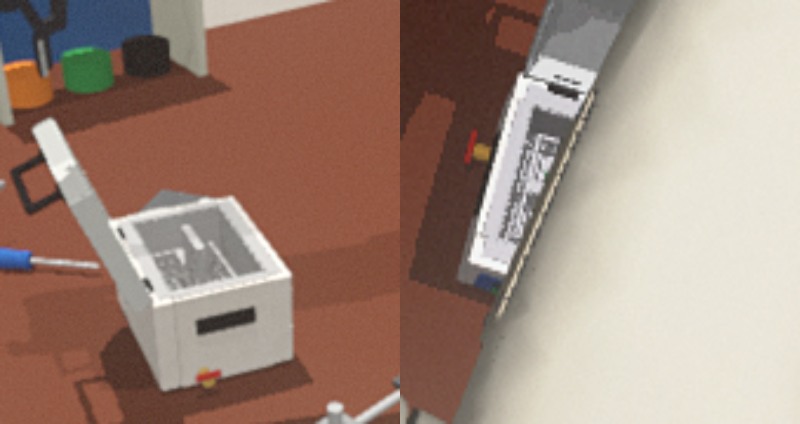

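Lid is fully back (crop left: lid at (85,210), bar behind it), and the bail strap shows at (190,235). Now I'll turn over the basket.

```bash
python3 -m inch '[[0,0,0,0,-0.885,0,0],[0,0,0,0,-0.885,0,0],[0,0,0,0,-0.885,0,0],[0,0,0,0,-0.885,0,0],[0,0,0,0,-0.885,0,0],[0,0,0,0,-0.885,0,0],[0,0,0,0,-0.885,0,0],[0,0,0,0,-0.885,0,0]]' >/dev/null;  python3 -m inch '[[0,0,-0.0385,0,0,0,0],[0,0,-0.0385,0,0,0,0],[0,0,-0.0385,0,0,0,0],[0,0,-0.0385,0,0,0,0],[0,0,-0.0385,0,0,0,0],[0,0,-0.0385,0,0,0,0],[0,0,-0.0385,0,0,0,0],[0,0,-0.0385,0,0,0,0]]' >/dev/null; python3 -m inch '[[0,0,-0.0385,0,0,0,0],[0,0,-0.0385,0,0,0,0],[0,0,-0.0385,0,0,0,0],[0,0,-0.0385,0,0,0,0],[0,0,-0.0385,0,0,0,0],[0,0,0,0,0,0,0],[0,0,0,0,0,0,0]]'
python3 - <<'E'
from h import *
f=grab_frame("wrist");pickle.dump(f,open("w5.pkl","wb"));cv2.imwrite("pics/w5.png",f["pixels"][:,:,::-1]);W=cloud(f)
m=(W[...,2]>131)&(W[...,2]<148)&(abs(W[...,0]-524)<30)&(abs(W[...,1]+210)<45)
P=W[m];v,u=np.nonzero(m);print(len(P),u.min(),u.max(),v.min(),v.max(),P.mean(0).round(1),np.percentile(P[:,2],[10,50,90]).round(1))
print(cv2.minAreaRect(np.ascontiguousarray(P[:,:2].astype(np.float32))))
# fingertips
Z=W[...,2];q=W[(Z>300)&(Z<420)];print("finger low z",np.percentile(q[:,2],[1,5,20]).round(1) if len(q) else None)
delta([524,-210,335])
E
```

```text
clock: 11.92
eef_pos: [522.7, -210.3, 340.0]
tcp_rot: [3.141, -0.001, 2.932]
contact_force: [0.8, 0.3, 1.0]
opening: 0.998
grasp_force: 0.0
579 285 340 204 216 [ 526.7 -213.4  139.3] [138.2 139.5 140.4]
((527.1853637695312, -213.2461395263672), (55.37541198730469, 10.317154884338379), 79.36087799072266)
finger low z [366.2 373.  390.1]
shift [-0.045  0.027  0.206] pos [ 522.8 -210.4  340.2] rpy [ 3.1412e+00 -1.0000e-03  2.9317e+00] t 11.97
```

View pics/w5.png

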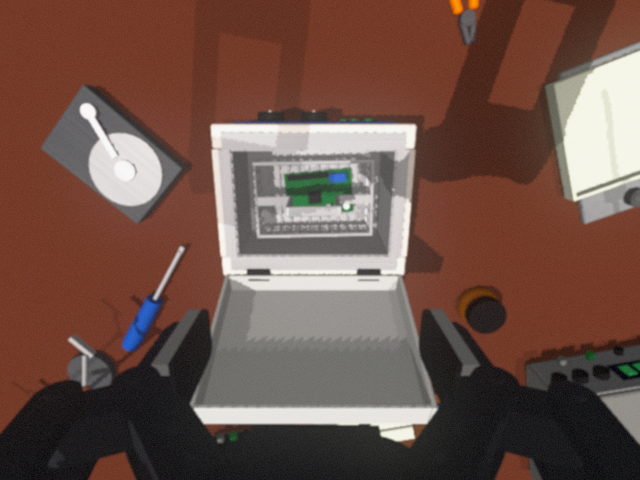

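The wrist view shows the strap across the basket at (285–340, 204–216), the board inside, and the lid resting open. The strap centre is (527,-213), its top z is 139 and its yaw is -0.186, all of which match the given sizes.

```bash
python3 -m inch '[[0,0,-0.0077,-0.19,-0.078,0.9,0],[0,0,0,0,0,0.9,0],[0,0,0,0,0,0.9,0],[0,0,0,0,0,0.9,0],[0,0,0,0,0,0.9,0],[0,0,0,0,0,0.9,0],[0,0,0,0,0,0.9,0],[0,0,0,0,0,0.9,0]]' ; python3 -m inch '[[0,0,0,0,0,0.6,0],[0,0,0,0,0,0.6,0],[0,0,0,0,0,0.6,0],[0,0,0,0,0,0.6,0],[0,0,0,0,0,0.4,0],[0,0,0,0,0,0,0]]'
python3 - <<'E'
from h import *
f=grab_frame("wrist");pickle.dump(f,open("w6.pkl","wb"));W=cloud(f)
m=(W[...,2]>134)&(W[...,2]<145)&(abs(W[...,0]-527)<20)&(abs(W[...,1]+213)<32)
P=W[m];print(len(P),P.mean(0).round(1) if len(P) else 0)
if len(P):print(cv2.minAreaRect(np.ascontiguousarray(P[:,:2].astype(np.float32))))
delta([527.1,-213.3,90],yaw=np.pi-.186)
E
```

```text
clock: 12.63
eef_pos: [527.1, -213.4, 159.5]
tcp_rot: [3.141, -0.0, 2.956]
contact_force: [0.6, 0.1, -0.0]
opening: 1.0
grasp_force: 0.0
clock: 13.13
eef_pos: [525.9, -213.0, 88.5]
tcp_rot: [3.141, -0.004, 2.958]
contact_force: [-0.1, 0.9, -0.7]
opening: 1.003
grasp_force: 0.0
4868 [ 525.6 -212.5  139. ]
((526.5248413085938, -212.44082641601562), (56.23660659790039, 11.32874870300293), 79.71367645263672)
shift [-0.02   0.003 -0.011] pos [ 526.6 -213.3   89.7] rpy [ 3.1411e+00 -2.2000e-03  2.9584e+00] t 13.18
turn [ 0.0002 -0.0007  0.0009]
```

```bash
python3 -m inch '[[0,0,0,0,0,0,1],[0,0,0,0,0,0,1],[0,0,0,0,0,0,1],[0,0,0,0,0,0,1],[0,0,0,0,0,0,1],[0,0,0,0,0,0,1]]' 45; python3 -m inch '[[0,0,0,0,0,-0.2,1],[0,0,0,0,0,-0.3,1],[0,0,0,0,0,-0.3,1],[0,0,0,0,0,-0.3,1]]'
```

```text
clock: 13.68
eef_pos: [528.1, -213.9, 91.9]
tcp_rot: [-3.141, 0.002, 2.96]
contact_force: [0.0, 1.3, 7.5]
opening: 0.651
grasp_force: 48.7
clock: 14.02
eef_pos: [527.3, -213.6, 119.0]
tcp_rot: [-3.142, 0.0, 2.96]
contact_force: [-0.3, -0.7, -3.7]
opening: 0.645
grasp_force: 48.1
```

```bash
python3 -m inch '[[0,0,0,0,0,-0.5,1],[0,0,0,0,0,-0.7,1],[0,0,0,0,0,-0.7,1],[0,0,0,0,0,-0.7,1],[0,0,0,0,0,-0.6,1],[0,0,0,0,0,-0.4,1],[0,0,0,0,0,-0.1,1]]'
python3 -m inch '[[0,0,0,0.11,0.214,0,1],[0,0,0,0.22,0.428,0,1],[0,0,0,0.365,0.7125,0,1],[0,0,0,0.365,0.7125,0,1],[0,0,0,0.365,0.7125,0,1],[0,0,0,0.365,0.7125,0,1],[0,0,0,0.365,0.7125,0,1],[0,0,0,0.365,0.7125,0,1]]'
python3 -m inch '[[0,0,0,0.365,0.7125,0,1],[0,0,0,0.365,0.7125,0,1],[0,0,0,0.365,0.7125,0,1],[0,0,0,0.365,0.7125,0,1],[0,0,0,0.365,0.7125,0,1],[0,0,0,0.365,0.7125,0,1],[0,0,0,0.365,0.7125,0,1],[0,0,0,0.365,0.7125,0,1]]'
python3 -m inch '[[0,0,0,0.365,0.7125,0,1],[0,0,0,0.365,0.7125,0,1],[0,0,0,0.365,0.7125,0,1],[0,0,0,0.365,0.7125,0,1],[0,0,0,0.25,0.5,0,1],[0,0,0,0.15,0.285,0,1],[0,0,0,0,0,0,1]]'
```

```text
clock: 14.6
eef_pos: [528.3, -214.0, 213.0]
tcp_rot: [-3.141, 0.003, 2.96]
contact_force: [0.2, 0.3, -2.4]
opening: 0.648
grasp_force: 48.2
clock: 15.27
eef_pos: [485.8, -79.5, 209.4]
tcp_rot: [3.141, -0.002, 2.96]
contact_force: [-0.2, 0.0, -2.5]
opening: 0.65
grasp_force: 48.3
clock: 15.93
eef_pos: [439.5, 73.3, 209.5]
tcp_rot: [-3.141, -0.002, 2.96]
contact_force: [0.7, 0.9, -1.9]
opening: 0.646
grasp_force: 48.3
clock: 16.52
eef_pos: [410.6, 170.9, 209.8]
tcp_rot: [-3.141, -0.002, 2.962]
contact_force: [-0.0, -1.2, -2.5]
opening: 0.651
grasp_force: 48.4
```

```bash
python3 -m inch '[[0,0,-0.01,0,0,0,1],[0,0,-0.02,0,0,0,1],[0,0,-0.02,0,0,0,1],[0,0,-0.02,0,0,0,1],[0,0,-0.02,0,0,0,1],[0,0,-0.015,0,0,0,1],[0,0,-0.0055,0,0,0,1],[0,0,0,0,0,0,1]]'
python3 - <<'E'
from h import *
f=grab_frame("wrist");pickle.dump(f,open("w7.pkl","wb"));g=grab_frame("scene");pickle.dump(g,open("s7.pkl","wb"))
cv2.imwrite("pics/c7.png",np.hstack([cv2.resize(f["pixels"],(400,300)),cv2.resize(g["pixels"][160:370,270:550],(400,300))])[:,:,::-1])
s=r.sense();e=s["eef_pos"];W=cloud(f);R=Rt(s["tcp_rot"]);L=R.inv().apply((W.reshape(-1,3)-e)).reshape(W.shape)
for nm,Wx in (("wrist",W),("scene",cloud(g))):
  L=R.inv().apply((Wx.reshape(-1,3)-e)).reshape(Wx.shape)
  m=(abs(L[...,0])<14)&(abs(L[...,1])<22)&(Wx[...,2]>225)&(Wx[...,2]<275)
  P=Wx[m];print(nm,len(P),P.mean(0).round(1) if len(P) else 0)
  if len(P)>3:print(np.percentile(P[:,2],[10,50,90]).round(1),np.percentile(L[m],[2,50,98],axis=0).round(1).tolist())
delta([412.9,170.1,155],yaw=np.pi+.161)
E
```

```text
clock: 17.18
eef_pos: [411.9, 169.2, 210.3]
tcp_rot: [-3.141, -0.001, -2.976]
contact_force: [0.8, -0.5, -2.2]
opening: 0.65
grasp_force: 48.4
wrist 3701 [409.7 169.  257.5]
[256.3 257.7 258.5] [[-3.2, -21.1, -48.5], [2.7, -0.0, -47.3], [6.6, 21.1, -44.4]]
scene 71 [414.  169.4 256.7]
[255.2 257.  258.3] [[-6.5, -19.7, -48.4], [-2.7, -0.2, -46.6], [4.9, 20.5, -43.2]]
shift [-0.041  0.023  2.216] pos [412.  169.4 210.4] rpy [-3.1414e+00 -4.0000e-04 -2.9777e+00] t 17.28
turn [-0.0001 -0.0001  0.0009]
```

View pics/c7.png

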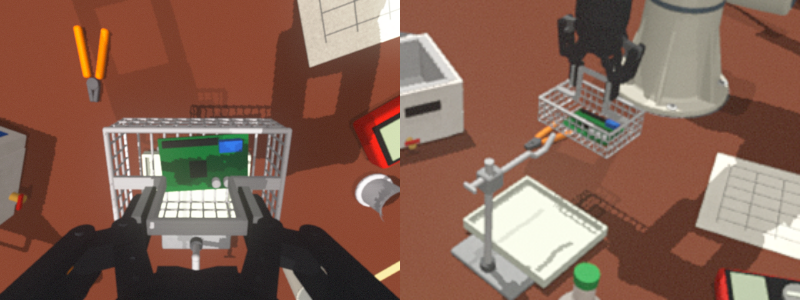

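Wrist half: board in the basket and the strap held between the pads, with the hook tip just visible below it at about (196,245). Scene half: the basket hangs level in front of the hook. Strap top is TCP + 47 mm in both views.

```bash
python3 -m inch '[[0,0,0,0,0,0.3,1],[0,0,0,0,0,0.5,1],[0,0,0,0,0,0.5,1],[0,0,0,0,0,0.4,1],[0,0,0,0,0,0.23,1],[0,0,0,0,0,0,1]]'; python3 -m inch '[[0,0,0,-0.3,0,0,1],[0,0,0,-0.5,0,0,1],[0,0,0,-0.5,0,0,1],[0,0,0,-0.4,0,0,1],[0,0,0,-0.3,0,0,1],[0,0,0,0,0,0,1],[0,0,0,0,0,0,1]]'
python3 - <<'E'
from h import *
s=r.sense();e=s["eef_pos"];R=Rt(s["tcp_rot"])
for n in ("wrist","scene"):
  f=grab_frame(n);pickle.dump(f,open(n+"8.pkl","wb"));W=cloud(f)
  L=R.inv().apply((W.reshape(-1,3)-e)).reshape(W.shape)
  m=(abs(L[...,0])<9)&(abs(L[...,1])<22)&(W[...,2]>203)&(W[...,2]<214)
  P=W[m];print(n,len(P),P.mean(0).round(1),np.percentile(P[:,2],[50,90]).round(1))
  m=(W[...,2]>171)&(W[...,2]<194)&(W[...,0]>486)&(W[...,0]<545)&(abs(W[...,1]-188)<10);H=W[m]
  for x in range(486,545,6):
    q=H[(H[:,0]>=x)&(H[:,0]<x+6)]
    if len(q):print(x+3,len(q),q[:,1].mean().round(1),np.percentile(q[:,2],[50,90]).round(1))
delta([521.5,187.8,162],yaw=np.pi+.161)
E
```

```text
clock: 17.78
eef_pos: [411.3, 169.4, 161.0]
tcp_rot: [-3.141, -0.002, -2.976]
contact_force: [-0.2, 0.4, -1.9]
opening: 0.649
grasp_force: 48.4
clock: 18.37
eef_pos: [461.8, 178.0, 162.2]
tcp_rot: [-3.142, -0.001, -2.976]
contact_force: [-1.0, -0.4, -3.2]
opening: 0.649
grasp_force: 48.5
wrist 3706 [459.6 177.6 209.5] [209.6 210.4]
489 22 182.3 [188.4 190.4]
495 266 181.9 [189.8 191.4]
501 11 183.1 [190.1 190.6]
507 7 183.9 [180.3 183.1]
513 85 185.3 [175.  175.9]
519 153 185.8 [174.8 175.9]
525 82 186.6 [174.5 175.6]
scene 76 [463.3 178.1 208.8] [209.  210.4]
495 3 184.7 [189.2 189.9]
501 16 184.5 [187.  190.4]
507 15 184.8 [181.4 185.2]
513 15 186.5 [175.1 178.8]
519 6 186.7 [174.  174.8]
525 9 189.1 [175.1 175.7]
531 6 188.3 [174.2 174.8]
537 8 192.3 [176.  179.4]
543 6 193.3 [178.2 181.9]
shift [-2.456 -0.005  0.004] pos [460.9 177.8 162.2] rpy [-3.1414e+00 -1.0000e-03 -2.9760e+00] t 18.47
turn [-0.     -0.0003  0.0015]
```

```bash
python3 -m inch '[[0,0,0,-0.25,-0.03,0,1],[0,0,0,-0.45,0,0,1],[0,0,0,-0.5,0,0,1],[0,0,0,-0.5,0,0,1],[0,0,0,-0.45,0,0,1],[0,0,0,-0.29,0,0,1],[0,0,0,0,0,0,1],[0,0,0,0,0,0,1]]'; python3 -m inch '[[0,0,0,0,0,0.2,1],[0,0,0,0,0,0.3,1],[0,0,0,0,0,0.3,1],[0,0,0,0,0,0.2,1],[0,0,0,0,0,0.05,1],[0,0,0,0,0,0,1]]'
python3 - <<'E'
from h import *
s=r.sense();e=s["eef_pos"];R=Rt(s["tcp_rot"])
f=grab_frame("scene");pickle.dump(f,open("s9.pkl","wb"));W=cloud(f)
L=R.inv().apply((W.reshape(-1,3)-e)).reshape(W.shape)
m=(abs(L[...,0])<12)&(abs(L[...,1])<22)&(L[...,2]<-38)&(L[...,2]>-53)
P=W[m];print(len(P),P.mean(0).round(1),np.percentile(P[:,2],[50,90]).round(1),e.round(1))
E
```

```text
clock: 19.13
eef_pos: [521.8, 187.3, 162.1]
tcp_rot: [-3.142, -0.001, -2.976]
contact_force: [-0.7, 0.5, -2.8]
opening: 0.643
grasp_force: 48.5
clock: 19.63
eef_pos: [521.2, 187.2, 135.3]
tcp_rot: [-3.141, -0.001, -2.976]
contact_force: [0.3, 0.7, -3.0]
opening: 0.646
grasp_force: 48.5
96 [523.4 186.6 180.9] [181.7 183.4] [521.2 187.2 135.3]
```

```bash
for i in 1; do python3 -m inch '[[0,0,0,0,0,0.06,1],[0,0,0,0,0,0,1],[0,0,0,0,0,0,1]]'; python3 -m inch '[[0,0,0,0,0,0.04,1],[0,0,0,0,0,0,1],[0,0,0,0,0,0,1]]';python3 -m inch '[[0,0,0,0,0,0.03,1],[0,0,0,0,0,0,1],[0,0,0,0,0,0,1]]'; done; python3 -c "
from h import *
for i in range(3):
  g=grab_frame('scene');s=r.sense();print(s['contact_force'].round(2),s['wrist_torque'].round(2),s['eef_pos'].round(1))"
```

```text
clock: 19.93
eef_pos: [521.9, 187.4, 134.8]
tcp_rot: [3.142, 0.0, -2.976]
contact_force: [-0.1, -0.9, -2.8]
opening: 0.646
grasp_force: 48.5
clock: 20.18
eef_pos: [521.8, 187.3, 133.7]
tcp_rot: [-3.142, 0.0, -2.976]
contact_force: [-0.8, -0.2, -2.3]
opening: 0.649
grasp_force: 48.5
clock: 20.43
eef_pos: [521.7, 187.3, 132.9]
tcp_rot: [-3.142, -0.0, -2.976]
contact_force: [0.5, -0.6, -2.3]
opening: 0.647
grasp_force: 48.5
[-0.43  0.49 -3.42] [ 0.02 -0.03 -0.03] [521.8 187.3 132.9]
[-0.74  0.58 -1.52] [-0.01 -0.01  0.05] [521.8 187.3 132.9]
[ 0.36  1.37 -2.73] [-0.06 -0.01  0.02] [521.8 187.3 132.9]
```

```bash
for i in 1; do python3 -m inch '[[0,0,0,0,0,0.03,1],[0,0,0,0,0,0,1],[0,0,0,0,0,0,1]]' | grep -E 'pos|contact'; python3 -m inch '[[0,0,0,0,0,0.03,1],[0,0,0,0,0,0,1],[0,0,0,0,0,0,1]]'| grep -E 'pos|contact'; python3 -m inch '[[0,0,0,0,0,0.03,1],[0,0,0,0,0,0,1],[0,0,0,0,0,0,1]]'| grep -E 'pos|contact'; done
```

```text
eef_pos: [521.7, 187.3, 132.1]
contact_force: [0.4, -0.0, -3.1]
eef_pos: [521.9, 187.4, 131.7]
contact_force: [-1.9, -0.2, 2.2]
eef_pos: [522.0, 187.4, 131.5]
contact_force: [-3.1, -1.3, 9.3]
```

```bash
python3 -m inch '[[0,0,0,0,0,-0.025,1],[0,0,0,0,0,0,1],[0,0,0,0,0,0,1],[0,0,0,0,0,0,1]]' 20; python3 -m inch '[[0,0,0,0,0,0,0.32],[0,0,0,0,0,0,0.3],[0,0,0,0,0,0,0.25],[0,0,0,0,0,0,0.2],[0,0,0,0,0,0,0.1],[0,0,0,0,0,0,0.05],[0,0,0,0,0,0,0.05]]'
python3 - <<'E'
from h import *
f=grab_frame("wrist");g=grab_frame("scene")
cv2.imwrite("pics/c10.png",np.hstack([cv2.resize(f["pixels"],(400,300)),cv2.resize(g["pixels"][200:380,270:510],(400,300),interpolation=cv2.INTER_CUBIC)])[:,:,::-1])
E
```

```text
clock: 21.67
eef_pos: [521.9, 187.4, 131.6]
tcp_rot: [3.142, 0.0, -2.976]
contact_force: [-2.1, -1.0, 5.9]
opening: 0.648
grasp_force: 49.1
clock: 22.25
eef_pos: [521.8, 187.3, 131.2]
tcp_rot: [-3.142, -0.0, -2.976]
contact_force: [-0.4, -0.3, 0.2]
opening: 0.951
grasp_force: 0.0
```

View pics/c10.png

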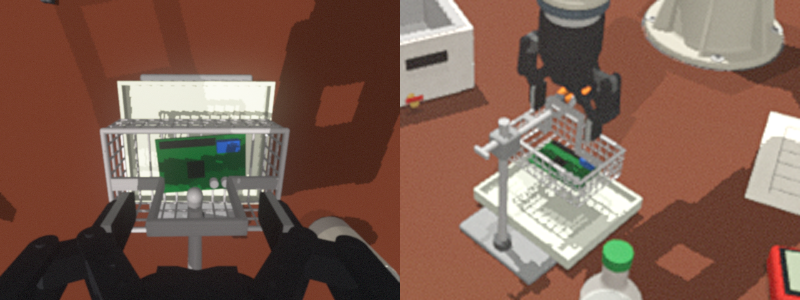

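The basket hangs on the hook with the board inside and the fingers clear of the bail. I'll retreat straight up.

```bash
python3 -m inch '[[0,0,0,0,0,-0.2,0],[0,0,0,0,0,-0.4,0],[0,0,0,0,0,-0.6,0],[0,0,0,0,0,-0.8,0],[0,0,0,0,0,-0.8,0],[0,0,0,0,0,-0.8,0],[0,0,0,0,0,-0.8,0],[0,0,0,0,0,-0.8,0]]';python3 -m inch '[[0,0,0,0.4,0,-0.6,0],[0,0,0,0.4,0,0,0],[0,0,0,0.4,0,0,0],[0,0,0,0,0,0,0],[0,0,0,0,0,0,0],[0,0,0,0,0,0,0],[0,0,0,0,0,0,0],[0,0,0,0,0,0,0]]' >/dev/null
cat > chk.py <<'E'
from h import *
def chk():
    f=grab_frame("wrist");W=cloud(f);s=r.sense()
    hx=np.array([np.cos(.161),np.sin(.161)]);hy=np.array([-hx[1],hx[0]]);D=W[...,:2]-np.array([521.5,187.8])
    a=D@hx;b=D@hy;z=W[...,2]
    m=(abs(a)<14)&(abs(b)<32)&(z>174)&(z<186)&(abs(b)>7);P=np.c_[a[m],b[m],z[m]]
    A=np.c_[P[:,:2],np.ones(len(P))];k=np.linalg.lstsq(A,P[:,2],rcond=None)[0]
    rm=(abs(a)<52)&(abs(b)<75)&(z>112)&(z<136);Q=np.c_[a[rm],b[rm],np.ones(rm.sum())];kr=np.linalg.lstsq(Q,z[rm],rcond=None)[0]
    print(round(s["clock"],2),"strap n",len(P),"a,b,z mid",((P.min(0)+P.max(0))/2).round(1),"b range",P[:,1].min().round(1),P[:,1].max().round(1),"slope",k[:2].round(3),"rim slope x,y",kr.round(3),rm.sum())
    return f
E
python3 -c "
from chk import *
for i in range(3): f=chk()
g=grab_frame('scene')
cv2.imwrite('pics/c11.png',np.hstack([cv2.resize(f['pixels'],(400,300)),cv2.resize(g['pixels'][200:380,270:510],(400,300),interpolation=cv2.INTER_CUBIC)])[:,:,::-1])"
```

```text
clock: 23.02
eef_pos: [521.8, 187.4, 263.4]
tcp_rot: [3.141, 0.001, -2.976]
contact_force: [0.3, 0.4, 0.0]
opening: 1.0
grasp_force: 0.0
23.73 strap n 752 a,b,z mid [ -0.7  -0.3 177.8] b range -28.2 27.6 slope [ 0.095 -0.034] rim slope x,y [-7.00000e-03 -1.40000e-02  1.24239e+02] 3718
23.78 strap n 755 a,b,z mid [ -0.7  -0.3 177.9] b range -28.2 27.7 slope [ 0.064 -0.033] rim slope x,y [-7.00000e-03 -1.40000e-02  1.24204e+02] 3680
23.83 strap n 751 a,b,z mid [ -0.7  -0.3 177.8] b range -28.3 27.7 slope [ 0.096 -0.032] rim slope x,y [-1.00000e-02 -1.30000e-02  1.24179e+02] 3686
```

View pics/c11.png

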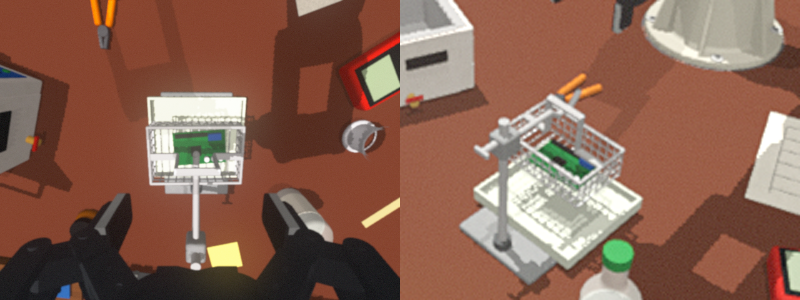

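The basket hangs centred on the seat (0.7 mm and 0.3 mm off) and nearly level. I'll wait briefly to confirm it is still, and check the lid and bystanders.

```bash
for i in 1 2 3; do python3 -m inch '[[0,0,0,0,0,0,0],[0,0,0,0,0,0,0],[0,0,0,0,0,0,0],[0,0,0,0,0,0,0],[0,0,0,0,0,0,0],[0,0,0,0,0,0,0],[0,0,0,0,0,0,0],[0,0,0,0,0,0,0]]' >/dev/null; python3 -c "
from chk import *
chk()"; done
python3 -c "
from h import *
g=grab_frame('scene');z=pickle.load(open('scene0.pkl','rb'));W=cloud(g)
d=(abs(g['pixels'].astype(int)-z['pixels']).max(2)>70).astype(np.uint8);d=cv2.morphologyEx(d,cv2.MORPH_OPEN,np.ones((3,3)))
n,l,s,c=cv2.connectedComponentsWithStats(d);print([(x[:5].tolist()) for x in s[1:] if x[4]>25])
m=(W[...,2]>200)&(abs(W[...,0]-650)<70)&(abs(W[...,1]+230)<120);P=W[m];print('lid',len(P),P.max(0).round(0),P.min(0).round(0))"
```

```text
24.6 strap n 749 a,b,z mid [-8.00e-01 -1.00e-01  1.78e+02] b range -28.0 27.7 slope [ 0.09 -0.03] rim slope x,y [-9.00000e-03 -1.30000e-02  1.24117e+02] 3670
25.32 strap n 747 a,b,z mid [ -0.8  -0.2 178. ] b range -28.0 27.7 slope [ 0.09 -0.03] rim slope x,y [-9.00000e-03 -1.30000e-02  1.24135e+02] 3667
26.03 strap n 750 a,b,z mid [-6.000e-01 -1.000e-01  1.778e+02] b range -28.0 27.8 slope [ 0.117 -0.031] rim slope x,y [-8.00000e-03 -1.20000e-02  1.24074e+02] 3681
[[389, 0, 53, 24, 983], [447, 0, 22, 22, 376], [526, 10, 10, 9, 65], [384, 18, 45, 24, 675], [394, 82, 7, 11, 64], [411, 88, 6, 11, 61], [369, 97, 40, 25, 551], [444, 96, 8, 9, 53], [431, 109, 24, 44, 688], [353, 128, 68, 88, 2915], [504, 133, 48, 35, 563], [434, 143, 9, 10, 61], [204, 150, 37, 64, 743], [237, 171, 58, 22, 520], [297, 184, 6, 17, 67], [248, 188, 50, 30, 430], [304, 200, 7, 8, 33], [301, 209, 11, 10, 78], [503, 210, 40, 23, 435], [294, 216, 8, 5, 30], [256, 218, 37, 11, 184], [359, 257, 10, 9, 53], [371, 265, 11, 12, 70], [343, 266, 7, 7, 35], [349, 284, 43, 31, 620], [565, 311, 75, 66, 1381], [357, 313, 28, 19, 267]]
lid 864 [ 718. -137.  270.] [ 607. -334.  200.]
```

Still and stable, with the lid on its stop and the bystanders untouched; the image differences are only the arm, shadows, cleaner and basket. Handing in.

```bash
python3 -c "
from rig import r
print(r.sign_off())"
```

```text
the job is handed in; nothing more can be done
None
```

The job is handed in at about 26 s: the lid is open against its stop, and the basket with the board in it hangs still and nearly level (within about 0.03 rad), centred in the hook's seat, with nothing else moved.

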